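# Make up two pipette-tip boxes

## Task

Make up the two pipette-tip boxes, finishing the large one before anything goes into the small one: set the large rack fully home in the large box and put the large lid squarely on, then set the small rack fully home in the small box and put the small lid squarely on. Leave the wash bottle, the beaker and the dropper bottle where they stand, and let go of everything at the end.

Things in the scene. Friction and masses are not known exactly. Their poses are not given: they have to be found in the camera images.
- large_box: Large tip box, blue, open, fixed to the bench: 134 mm (own y) x 94 mm (own x), flat rim 32 mm above the bench. Well 98 x 58 mm, 26 mm deep, floor 6 mm above the bench, 4 mm chamfer at the mouth; takes the large rack, long side along long side, with 4 mm spare on each side. The large lid then rests loosely, centred, on the rim. Origin: centre of the underside; z up.
- small_box: Small tip box, blue, open, fixed to the bench: 104 mm (own y) x 84 mm (own x), flat rim 32 mm above the bench. Well 68 x 48 mm, 26 mm deep, floor 6 mm above the bench, 4 mm chamfer at the mouth; takes the small rack, long side along long side, with 4 mm spare on each side. The small lid then rests loosely, centred, on the rim. Origin: centre of the underside; z up.
- large_rack: Large tip rack, loose: off-white block 90 mm (own y) x 50 mm (own x), 30 mm high, four rows of nine yellow tip collars 6 mm above its deck. Grip: central solid ridge 36 mm long (own y), 12 mm thick (own x), from 30 to 64 mm above the underside. Origin: centre of the underside; z up. About 130 g. Same end for end.
- large_lid: Large lid, loose, pale frosted hollow cover, rim down: dome 116 mm (own y) x 76 mm (own x), 49 mm high, inside 110 x 70 mm and 46 mm deep; foot flange 132 x 92 mm, 4 mm thick. Grip: central solid ridge on top, 40 mm long (own y), 14 mm thick (own x), from 49 to 77 mm above the rim. Origin: centre of the rim plane; z up. About 120 g. Same end for end.
- small_rack: Small tip rack, loose: off-white block 60 mm (own y) x 40 mm (own x), 30 mm high, two rows of six yellow tip collars 6 mm above its deck. Grip: central solid ridge 36 mm long (own y), 12 mm thick (own x), from 30 to 64 mm above the underside. Origin: centre of the underside; z up. About 80 g. Same end for end.
- small_lid: Small lid, loose, pale frosted hollow cover, rim down: dome 86 mm (own y) x 66 mm (own x), 49 mm high, inside 80 x 60 mm and 46 mm deep; foot flange 102 x 82 mm, 4 mm thick. Grip: central solid ridge on top, 40 mm long (own y), 14 mm thick (own x), from 49 to 77 mm above the rim. Origin: centre of the rim plane; z up. About 80 g. Same end for end.
- wash_bottle: Bystander: white wash bottle 68 mm across with a blue cap and bent spout, 215 mm tall, left of the work. Origin: centre of the underside; z up.
- beaker: Bystander: clear glass beaker 84 mm across, 110 mm tall, right of the work. Origin: centre of the underside; z up.
- dropper_bottle: Bystander: small amber bottle 28 mm across with a yellow cap, 65 mm tall, beyond the work. Origin: centre of the underside; z up.
There are look-alikes about, which are no part of the job. Leave any red look-alike of the large_rack alone. What is shaped like the small_rack but purple or red is not meant.

How it is judged:
On the way, in this order (a step that is already met when the one before it is completed fails the run):
1. the large rack is fully home in the large box and let go (z of large_rack in the frame of large_box below 0.0105 m and horizontal distance between large_rack and large_box below 0.01 m and angle between large_rack's own z axis and vertical below 0.07 rad and contact force between the fingers and large_rack below 0.3 N), for 0.2 s.
2. the large lid sits squarely on the large box, over the rack, and is let go (z of large_rack in the frame of large_box below 0.0105 m and horizontal distance between each of large_rack, large_lid and large_box below 0.01 m and angle between large_rack's own z axis and vertical below 0.07 rad and z of large_lid in the frame of large_box between 0.028 and 0.036 m and angle between the y axis of large_lid and the y axis of large_box, either way round below 0.14 rad and angle between large_lid's own z axis and vertical below 0.05 rad and contact force between the fingers and large_lid below 0.3 N), for 0.2 s.
3. the small rack is fully home in the small box and let go (z of small_rack in the frame of small_box below 0.0105 m and horizontal distance between small_rack and small_box below 0.01 m and angle between small_rack's own z axis and vertical below 0.07 rad and contact force between the fingers and small_rack below 0.3 N), for 0.2 s.
4. the small lid sits squarely on the small box, over the rack, and is let go (z of small_rack in the frame of small_box below 0.0105 m and horizontal distance between each of small_rack, small_lid and small_box below 0.01 m and angle between small_rack's own z axis and vertical below 0.07 rad and z of small_lid in the frame of small_box between 0.028 and 0.036 m and angle between the y axis of small_lid and the y axis of small_box, either way round below 0.14 rad and angle between small_lid's own z axis and vertical below 0.05 rad and contact force between the fingers and small_lid below 0.3 N), for 0.2 s.
At the end, for the whole second after the job is handed in: Each rack level in its own box (underside under 10.5 mm above the box's, centres within 10 mm, tilt under 0.07 rad); each lid level on its own box (underside 28-36 mm above the box's, centres within 10 mm, turned under 0.14 rad either way round, tilt under 0.05 rad); all released and at rest (z of large_rack in the frame of large_box below 0.0105 m and horizontal distance between each of large_rack, large_lid and large_box below 0.01 m and angle between each of large_rack, small_rack's own z axis and vertical below 0.07 rad and z of large_lid in the frame of large_box between 0.028 and 0.036 m and angle between the y axis of large_lid and the y axis of large_box, either way round below 0.14 rad and angle between each of large_lid, small_lid's own z axis and vertical below 0.05 rad and z of small_rack in the frame of small_box below 0.0105 m and horizontal distance between each of small_rack, small_lid and small_box below 0.01 m and z of small_lid in the frame of small_box between 0.028 and 0.036 m and angle between the y axis of small_lid and the y axis of small_box, either way round below 0.14 rad and linear speed of each of large_rack, large_lid, small_rack, small_lid below 0.02 m/s and angular speed of each of large_rack, large_lid, small_rack, small_lid below 0.15 rad/s); the robot touches nothing.
It fails at once if the wash bottle is shifted by more than 25 mm or knocked over (distance of wash_bottle from where it was at the start of the episode above 0.025 m or angle between wash_bottle's own z axis and vertical above 0.4 rad).
It fails at once if the beaker is shifted by more than 25 mm or knocked over (distance of beaker from where it was at the start of the episode above 0.025 m or angle between beaker's own z axis and vertical above 0.4 rad).
It fails at once if the dropper bottle is shifted by more than 25 mm or knocked over (distance of dropper_bottle from where it was at the start of the episode above 0.025 m or angle between dropper_bottle's own z axis and vertical above 0.4 rad).
It also fails if it takes over 120 s, if anything falls off the work surface, if the arm or the gripper's body presses on something with over 40 N, if the wrist force passes 120 N, or if a joint passes its speed limit or range.

## Robot

A 6-joint arm with a two-finger parallel gripper is mounted at the origin on the work surface. World frame = base frame: x ahead of the robot, y to its left, z up, the work surface at z = 0. Lengths are in m, angles in rad, forces in N, time in s.
With the tool pointing down it reaches from about 0.35 to 0.975 m from the base axis. Payload 4.9 kg.
Tool frame: the origin (TCP) lies on the centre line of the jaws, within the pads' length; the fingertips stand 11 mm ahead of it and the grasp point (between the pads) lies 8 mm behind it; z points along the fingers, y is the direction in which the jaws open and shut (so a half turn about z gives the same grasp; the last joint's range is limited). The gripper opens to 85 mm and grips with 20 to 120 N. Pads are 22 mm wide; open, the fingers measure 114 mm over their backs; the gripper's body (76 mm by 85 mm) begins 54 mm behind the grasp point. The pads swing forward as they close: fully open they stand 13 mm farther back than shut.
Start: joints at [-1.285, 0.053, 1.613, -0, 1.476, -0.119], TCP at [0.246, -0.574, 0.242] pointing down, gripper open.
Joint ranges: [-3.01, 3.01], [-1.01, 2.22], [0.06, 2.58], [-1.02, 4.17], [0.09, 2.62], [-3.14, 3.14]. Speed limits (rad/s): [2.57, 2.57, 3.14, 3.14, 3.14, 3.14].

## Interface

Orientations are given as a rotation vector (axis times angle).
In Python, from station import ctrl gives the robot as it stands.
- The arm moves only by the shell command python3 -m crank 'ROWS' [OPENING] [FORCE]. ROWS is JSON, a list of rows, each an object of numbers: "x", "y", "z": the shift along the tool's x, y, z as a fraction of full scale; "roll": the turn about the tool's z as a fraction of full scale. In form: [{"x": .., "y": .., "z": .., "roll": ..}, ...]. A call has 1 to 10 rows; each row shifts and turns the commanded pose from where the row before left it, along the tool's axes as they then stand; what a row does not reach is not made up. Full scale, the value 1, is 0.06 m for a shift and 0.12 rad for a turn. A row lasts 1/8 s, in which the tool goes at most 62.5 mm and 10.7 degrees, less where a joint would pass 70% of its speed; a pose out of reach is approached as far as the arm can. A call with a number of a shift or a turn outside -1 to 1 is refused whole. A call with a gripper value outside its range is refused whole. OPENING is the closure, from 0 (fully open) to 1 (shut), set as the call begins (- or left out, the last holds). The fingers move at their own pace and stop on an object; FORCE is the grip in N (left out, the last holds). Time passes only in rows, so rows that do not move let the fingers close. It gives the time, the measured TCP pose, the force and the opening at its end, in the units of the state.
- ctrl.get_obs(): the state, without advancing time (a new reading comes with each control period).
- ctrl.get_image(name): name is "scene" or "top" or "wrist"; returns a dict with "img" (420x560x3 uint8, red, green, blue), "K" (3x3 intrinsics, pixels), "rvec" (rotation vector, rad) and "tvec" (3), from world to camera coordinates, as OpenCV has them. Camera axes: x right, y down, z forward; pixel columns grow to the right and rows downward; lengths in m; the calibration is good to about 2 mm. A picture is of the moment at which its call begins. There is no depth.
- ctrl.finish_job(): hands the job in, once; it reports no verdict.
The state is a dict: "t": time; "q": joint angles; "dq": joint speeds; "effort": joint torques, N m; "tool_pos": TCP position; "tool_rot": TCP orientation; "contact_force": force on the tool from outside, world axes, zero at the start; "wrist_torque": the same for the moment, N m; "opening": finger opening in m.
Only numpy, scipy, OpenCV 4.12 (cv2) and the standard library are available. Lean on these libraries where they do the work, as an engineer would, in place of code of your own. Each camera call takes 0.05 s, during which the arm holds its last target.

## Working session

There is one attempt and no reset: what is moved stays moved. The work goes in short steps, Python scripts to look and compute and a shell command to move; the robot and the scene stay as the last step left them, time stands still between calls to the robot, and variables do not carry over. Pictures are saved under pics/ and viewed, and the job is handed in when it is done.

```bash
ls; mkdir -p pics; python3 - <<'E'
from station import ctrl
import cv2
print(ctrl.get_obs())
for n in ["scene","top","wrist"]:
    d=ctrl.get_image(n); cv2.imwrite(f"pics/{n}0.png",d["img"][:,:,::-1]); print(n,d["K"].tolist(),d["rvec"],d["tvec"])
E
```

```text
pics
{'t': 0.0, 'q': array([-1.28498432e+00,  5.33643048e-02,  1.61433141e+00,  1.57136315e-05,
        1.47600460e+00, -1.19015311e-01]), 'dq': array([ 0.00137931, -0.00114377, -0.00073537,  0.00089722,  0.00133362,
        0.00242594]), 'effort': array([ 9.18572441e-04, -3.93681765e+01, -3.70175278e+01,  1.36813441e-07,
        7.16357521e-03,  3.40142698e-06]), 'tool_pos': array([ 0.24598281, -0.57388729,  0.24103604]), 'tool_rot': array([-3.07539627e+00, -6.31143057e-01,  2.51135259e-04]), 'contact_force': array([-0.03740608, -0.40995136, -0.45561036]), 'wrist_torque': array([ 0.02771133,  0.03399922, -0.00541299]), 'opening': 0.08500386169016737}
scene [[509.6815548766409, 0.0, 277.077648609145], [0.0, 509.6815548766409, 209.4211563903306], [0.0, 0.0, 1.0]] [ 1.72047484  1.5464572  -0.8233438 ] [-0.06159739 -0.28341984  2.26893398]
top [[519.1240777268725, 0.0, 269.16498998328524], [0.0, 519.1240777268725, 205.31075045111754], [0.0, 0.0, 1.0]] [ 2.16222447 -2.21442678  0.11606902] [0.00332919 0.57056104 1.59590172]
wrist [[359.8177026015521, 0.0, 277.8355878908454], [0.0, 359.8177026015521, 203.41836712403472], [0.0, 0.0, 1.0]] [-2.38695037  1.5733328   0.26096151] [-0.62430331 -0.03976221  0.37898849]
```

View pics/scene0.png

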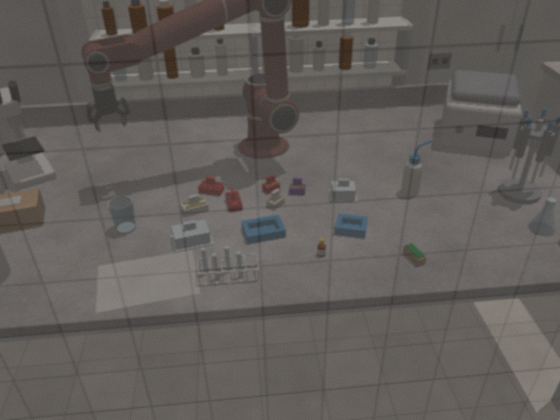

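View pics/top0.png

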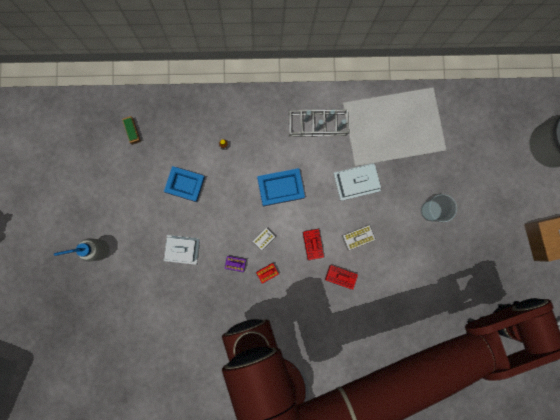

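View pics/wrist0.png

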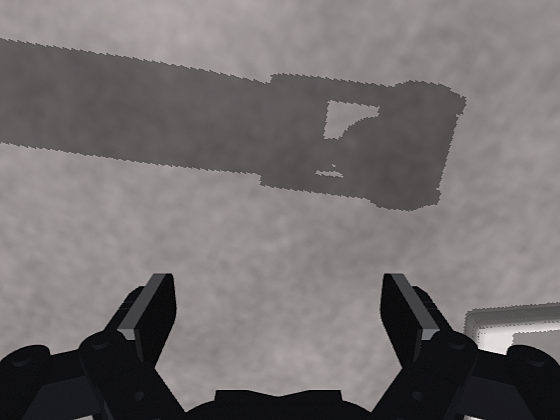

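```bash
cat > h.py <<'E'
from station import ctrl
import cv2,numpy as np
from scipy.spatial.transform import Rotation as R
def cam(n):
    d=ctrl.get_image(n); d["R"]=R.from_rotvec(d["rvec"]).as_matrix(); return d
def px2w(d,uv,z):
    uv=np.atleast_2d(np.array(uv,float)); K=d["K"]
    r=np.c_[uv,np.ones(len(uv))]@np.linalg.inv(K).T@d["R"]
    c=-d["R"].T@np.array(d["tvec"])
    return c+r*((z-c[2])/r[:,2])[:,None]
def w2px(d,p):
    p=np.atleast_2d(p)
    return cv2.projectPoints(np.array(p,float),np.array(d["rvec"],float),np.array(d["tvec"],float),d["K"],None)[0].reshape(-1,2)
def crop(d,u,v,w,h,f,name):
    im=d["img"][v:v+h,u:u+w,::-1]
    cv2.imwrite("pics/"+name,cv2.resize(im,None,fx=f,fy=f,interpolation=cv2.INTER_CUBIC))
E
python3 - <<'E'
from h import *
d=cam("top")
crop(d,250,150,140,150,4,"t_right.png")
crop(d,150,150,140,150,4,"t_left.png")
E
```

```text
(no output)
```

View pics/t_right.png

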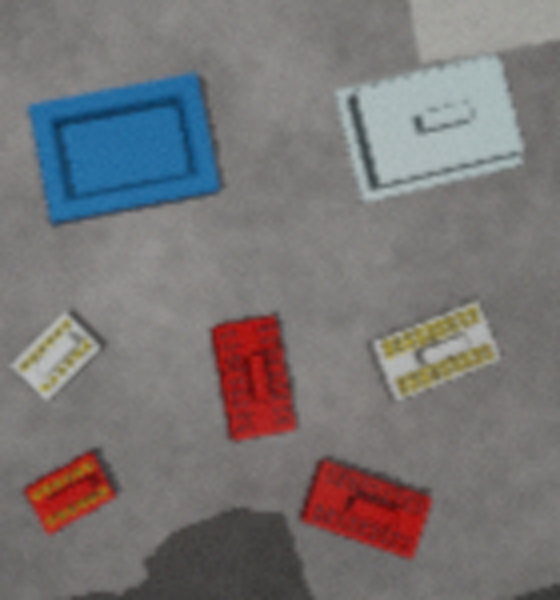

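View pics/t_left.png

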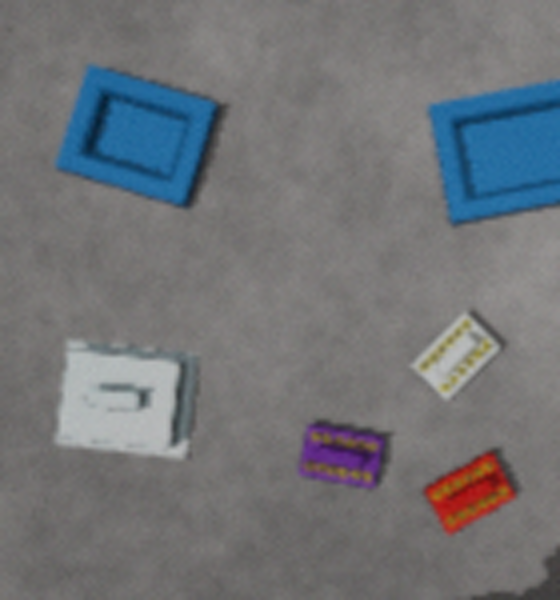

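```bash
python3 - <<'E'
from h import *
d=cam("top")
def m(name,pts,o,z):
    p=px2w(d,np.array(o)+(np.array(pts)+.5)/4-.5,z)[:,:2]
    c=p.mean(0); s=[np.linalg.norm(p[i]-p[(i+1)%4]).round(4) for i in range(4)]
    e=[(np.arctan2(*(p[(i+1)%4]-p[i])[::-1])) for i in range(4)]
    print(name,c.round(4),s,np.degrees(e).round(1))
m("lbox",[(30,104),(200,73),(220,190),(53,224)],(250,150),.032)
m("lrack",[(373,342),(477,302),(499,355),(400,400)],(250,150),.030)
m("llid flange",[(337,91),(500,57),(523,160),(366,200)],(250,150),.004)
m("srack",[(70,312),(101,346),(48,400),(11,362)],(250,150),.030)
m("sbox",[(90,65),(217,102),(188,207),(57,168)],(150,150),.032)
m("slid flange",[(66,340),(197,352),(187,458),(54,445)],(150,150),.004)
m("llid ridge",[(415,118),(470,99),(474,117),(419,131)],(250,150),.077)
E
```

```text
lbox [ 0.6277 -0.0487] [np.float64(0.1352), np.float64(0.0932), np.float64(0.1327), np.float64(0.0956)] [ -80.8 -172.1  100.2    9.5]
lrack [ 0.4647 -0.2864] [np.float64(0.0873), np.float64(0.0443), np.float64(0.085), np.float64(0.0493)] [ -70.5 -159.6  112.7   23.1]
llid flange [ 0.6423 -0.2939] [np.float64(0.1338), np.float64(0.0844), np.float64(0.1297), np.float64(0.0899)] [ -79.4 -169.8  103.    12.8]
srack [0.4678 0.0083] [np.float64(0.0356), np.float64(0.0584), np.float64(0.0409), np.float64(0.0598)] [-139.   134.1   43.   -51.1]
sbox [0.6439 0.2523] [np.float64(0.103), np.float64(0.0849), np.float64(0.106), np.float64(0.0843)] [-107.6  163.9   72.1  -18.1]
slid flange [0.4406 0.2679] [np.float64(0.1028), np.float64(0.0828), np.float64(0.104), np.float64(0.0821)] [-96.6 173.8  83.   -7. ]
llid ridge [ 0.6409 -0.2898] [np.float64(0.0447), np.float64(0.0141), np.float64(0.0435), np.float64(0.0104)] [ -72.2 -169.8  103.    14.9]
```

```bash
cat >> h.py <<'E'
def plan(x,y,z,ydeg):
    """ydeg: long-axis angle; tool x is to lie along it (mod 180, nearest)."""
    o=ctrl.get_obs(); M=R.from_rotvec(o["tool_rot"]).as_matrix()
    a=np.degrees(np.arctan2(M[1,0],M[0,0])); da=(ydeg-a+90)%180-90
    T=R.from_euler("z",da,degrees=True).as_matrix()@M
    s=T.T@(np.array([x,y,z])-o["tool_pos"])/.06
    print("t %.2f tcp %s tilt %.3f xang %.1f q6 %.2f"%(o["t"],o["tool_pos"].round(4),np.arccos(-M[2,2]),a,o["q"][5]),"F",o["contact_force"].round(1),"open %.4f"%o["opening"])
    print("roll total units %.2f ; then shift units x %.2f y %.2f z %.2f"%(-np.radians(da)/.12,*s))
E
python3 - <<'E'
from h import *
plan(.465,-.286,.2,111.5)
E
```

```text
t 0.25 tcp [ 0.2461 -0.5742  0.2417] tilt 0.001 xang 23.2 q6 -0.12 F [ 0.1 -0.5 -0.4] open 0.0854
roll total units -12.84 ; then shift units x 3.13 y 5.16 z 0.69
```

```bash
python3 -m crank '[{"roll":-1},{"roll":-1},{"roll":-1},{"roll":-1},{"roll":-1},{"roll":-1},{"roll":-1},{"roll":-1},{"roll":-1},{"roll":-1}]' 0; python3 -m crank '[{"roll":-1},{"roll":-1},{"roll":-0.84},{"x":0.5,"y":0.8},{"x":0.5,"y":0.8},{"x":0.5,"y":0.8},{"x":0.5,"y":0.9},{"x":0.5,"y":0.9},{"x":0.6,"y":0.9},{}]'; python3 - <<'E'
from h import *
d=cam("wrist"); cv2.imwrite("pics/w1.png",d["img"][:,:,::-1])
plan(.465,-.286,.2,111.5)
E
```

```text
t 0.30 tcp [ 0.2461 -0.5743  0.2419] tilt 0.001 xang 23.2 q6 -0.12 F [ 0.1 -0.3 -0.5] open 0.0854
roll total units -12.84 ; then shift units x 3.13 y 5.16 z 0.70validation failed for argument at $[0]...
validation failed for argument at $[0]...
```

View pics/w1.png

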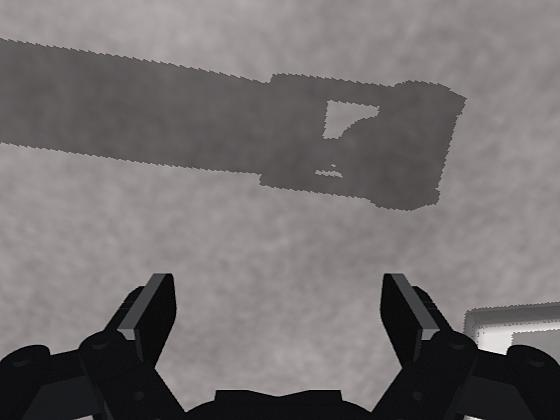

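```bash
python3 -m crank '[{"x":0,"y":0,"z":0,"roll":-1},{"x":0,"y":0,"z":0,"roll":-1},{"x":0,"y":0,"z":0,"roll":-1},{"x":0,"y":0,"z":0,"roll":-1},{"x":0,"y":0,"z":0,"roll":-1},{"x":0,"y":0,"z":0,"roll":-1},{"x":0,"y":0,"z":0,"roll":-1},{"x":0,"y":0,"z":0,"roll":-1},{"x":0,"y":0,"z":0,"roll":-1},{"x":0,"y":0,"z":0,"roll":-1}]' 0; python3 -m crank '[{"x":0,"y":0,"z":0,"roll":-1},{"x":0,"y":0,"z":0,"roll":-1},{"x":0,"y":0,"z":0,"roll":-0.84},{"x":0.5,"y":0.8,"z":0,"roll":0},{"x":0.5,"y":0.8,"z":0,"roll":0},{"x":0.5,"y":0.8,"z":0,"roll":0},{"x":0.5,"y":0.9,"z":0,"roll":0},{"x":0.5,"y":0.9,"z":0,"roll":0},{"x":0.6,"y":0.9,"z":0,"roll":0},{"x":0,"y":0,"z":0,"roll":0}]'; python3 - <<'E'
from h import *
d=cam("wrist"); cv2.imwrite("pics/w1.png",d["img"][:,:,::-1])
plan(.465,-.286,.2,111.5)
E
```

```text
t: 1.55
tool_pos: [0.2461, -0.5744, 0.2422]
tool_rot: [-2.179, -2.263, -0.0]
contact_force: [0.0, -0.6, 0.9]
opening: 0.0855
t: 2.8
tool_pos: [0.4632, -0.2881, 0.2424]
tool_rot: [1.76, 2.602, 0.001]
contact_force: [-0.5, -0.0, 0.1]
opening: 0.085
t 2.85 tcp [ 0.4622 -0.2899  0.2423] tilt 0.000 xang 111.7 q6 -1.07 F [ 0.1 -0.3  0.1] open 0.0855
roll total units 0.03 ; then shift units x 0.04 y 0.07 z 0.71
```

View pics/w1.png

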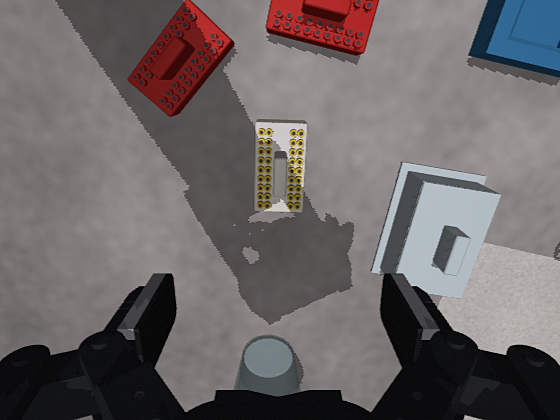

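```bash
python3 - <<'E'
from h import *
d=cam("wrist")
crop(d,240,100,90,130,5,"w1c.png")
print(px2w(d,[(258,121),(307,122),(302,212),(253,211)],.03).round(4)) 
c=-d["R"].T@d["tvec"];print("cam",c.round(3),d["R"][2].round(3))
print(w2px(d,[.465,-.286,.03]))
E
```

```text
[[ 0.4286 -0.2521  0.03  ]
 [ 0.4714 -0.236   0.03  ]
 [ 0.5018 -0.3199  0.03  ]
 [ 0.4554 -0.3373  0.03  ]]
cam [ 0.433 -0.213  0.372] [ 0.118 -0.298 -0.947]
[[280.69515022 168.29490559]]
```

View pics/w1c.png

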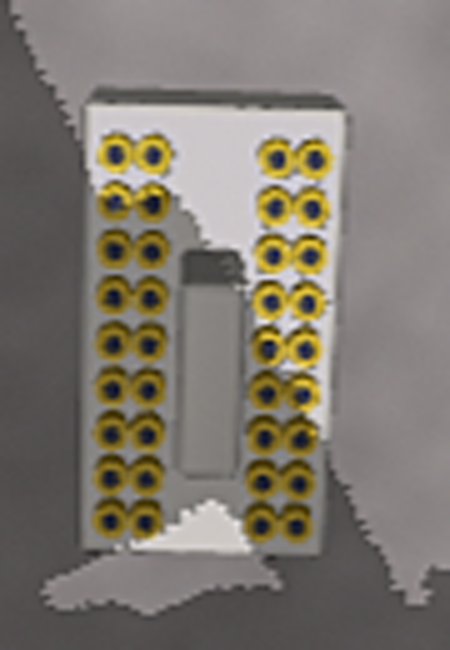

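```bash
cat >> h.py <<'E'
def meas(d,pts,o,f,z):
    p=px2w(d,np.array(o)+(np.array(pts)+.5)/f-.5,z)[:,:2]
    c=p.mean(0); n=len(p)
    print(c.round(4),[float(np.linalg.norm(p[i]-p[(i+1)%n]).round(4)) for i in range(n)],np.degrees([np.arctan2(*(p[(i+1)%n]-p[i])[::-1]) for i in range(n)]).round(1))
E
python3 - <<'E'
from h import *
d=cam("wrist")
meas(d,[(86,105),(344,110),(322,553),(80,550)],(240,100),5,.03)
meas(d,[(182,283),(243,283),(237,477),(175,476)],(240,100),5,.064)
E
```

```text
[ 0.4644 -0.2861] [0.048, 0.0877, 0.0488, 0.088] [  20.5  -69.8 -159.2  109.7]
[ 0.4643 -0.286 ] [0.0105, 0.0351, 0.0111, 0.035] [  21.6  -69.7 -159.4  109.4]
```

```bash
python3 - <<'E'
from h import *
plan(.4644,-.286,.054,110.2)
E
```

```text
t 2.95 tcp [ 0.4611 -0.2918  0.2423] tilt 0.001 xang 111.5 q6 -1.07 F [0.3 0.5 0.7] open 0.0853
roll total units 0.18 ; then shift units x 0.07 y 0.09 z 3.14
```

```bash
python3 -m crank '[{"x":0,"y":0,"z":0,"roll":0.18},{"x":0,"y":0,"z":0,"roll":0},{"x":0,"y":0,"z":0,"roll":0},{"x":0,"y":0,"z":0,"roll":0}]';  python3 - <<'E'
from h import *
plan(.4644,-.286,.054,110.2)
E
```

```text
t: 3.45
tool_pos: [0.4612, -0.2916, 0.2423]
tool_rot: [-1.797, -2.577, -0.0]
contact_force: [0.1, 0.0, 0.1]
opening: 0.0854
t 3.45 tcp [ 0.4612 -0.2916  0.2423] tilt 0.000 xang 110.2 q6 -1.05 F [0.1 0.  0.1] open 0.0854
roll total units 0.00 ; then shift units x 0.07 y 0.08 z 3.14
```

```bash
python3 -m crank '[{"x":0.07,"y":0.08,"z":0.6,"roll":0},{"x":0,"y":0,"z":0.7,"roll":0},{"x":0,"y":0,"z":0.7,"roll":0},{"x":0,"y":0,"z":0.6,"roll":0},{"x":0,"y":0,"z":0.4,"roll":0},{"x":0,"y":0,"z":0.14,"roll":0},{"x":0,"y":0,"z":0,"roll":0},{"x":0,"y":0,"z":0,"roll":0}]';  python3 - <<'E'
from h import *
plan(.4644,-.286,.054,110.2)
d=cam("wrist"); cv2.imwrite("pics/w2.png",d["img"][:,:,::-1])
E
```

```text
t: 4.45
tool_pos: [0.4654, -0.2865, 0.0555]
tool_rot: [1.795, 2.575, -0.0]
contact_force: [-0.5, 0.2, 0.5]
opening: 0.0853
t 4.45 tcp [ 0.4654 -0.2865  0.0555] tilt 0.003 xang 110.2 q6 -1.04 F [-0.5  0.2  0.5] open 0.0853
roll total units 0.01 ; then shift units x 0.01 y -0.01 z 0.02
```

View pics/w2.png

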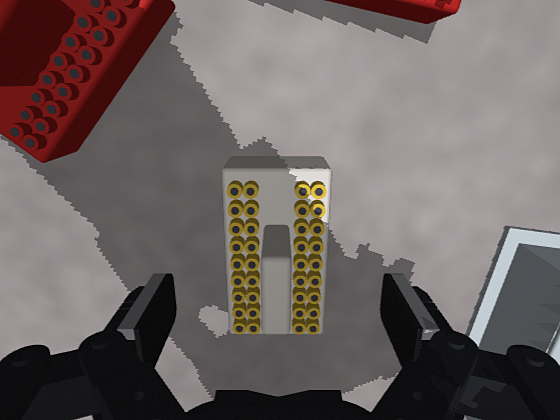

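Ridge (about 277,285) lies centred between the pads. Close with moderate force.

```bash
python3 -m crank '[{"x":0,"y":0,"z":0,"roll":0},{"x":0,"y":0,"z":0,"roll":0},{"x":0,"y":0,"z":0,"roll":0},{"x":0,"y":0,"z":0,"roll":0},{"x":0,"y":0,"z":0,"roll":0},{"x":0,"y":0,"z":0,"roll":0},{"x":0,"y":0,"z":0,"roll":0},{"x":0,"y":0,"z":0,"roll":0}]' 1 50;  python3 -m crank '[{"x":0,"y":0,"z":-0.3,"roll":0},{"x":0,"y":0,"z":-0.6,"roll":0},{"x":0,"y":0,"z":-0.6,"roll":0},{"x":0,"y":0,"z":-0.5,"roll":0},{"x":0,"y":0,"z":0,"roll":0},{"x":0,"y":0,"z":0,"roll":0},{"x":0,"y":0,"z":0,"roll":0}]'; python3 - <<'E'
from h import *
plan(.6277,-.0487,.18,99.3)
d=cam("wrist"); cv2.imwrite("pics/w3.png",d["img"][:,:,::-1])
E
```

```text
t: 5.5
tool_pos: [0.4645, -0.2858, 0.054]
tool_rot: [1.797, 2.577, -0.0]
contact_force: [-0.7, -0.4, 1.8]
opening: 0.0108
t: 6.38
tool_pos: [0.4635, -0.2849, 0.1717]
tool_rot: [-1.794, -2.574, -0.0]
contact_force: [-0.7, -0.7, -1.7]
opening: 0.0107
t 6.38 tcp [ 0.4635 -0.2849  0.1717] tilt 0.004 xang 110.2 q6 -1.04 F [-0.7 -0.7 -1.7] open 0.0107
roll total units 1.59 ; then shift units x 3.44 y 3.34 z -0.13
```

View pics/w3.png

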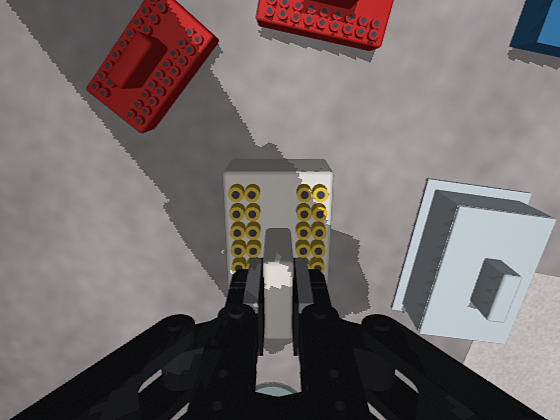

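```bash
python3 -m crank '[{"x":0,"y":0,"z":0,"roll":0.8},{"x":0,"y":0,"z":0,"roll":0.79},{"x":0.4,"y":0.7,"z":0,"roll":0},{"x":0.4,"y":0.7,"z":0,"roll":0},{"x":0.4,"y":0.7,"z":0,"roll":0},{"x":0.4,"y":0.7,"z":0,"roll":0},{"x":0.2,"y":0.4,"z":0,"roll":0},{"x":0,"y":0,"z":0,"roll":0},{"x":0,"y":0,"z":0,"roll":0},{"x":0,"y":0,"z":0,"roll":0}]'; python3 - <<'E'
from h import *
plan(.6277,-.0487,.18,99.3)
d=cam("wrist"); cv2.imwrite("pics/w4.png",d["img"][:,:,::-1])
E
```

```text
t: 7.68
tool_pos: [0.6357, -0.1488, 0.1734]
tool_rot: [-2.035, -2.393, 0.001]
contact_force: [0.8, -0.2, -1.2]
opening: 0.0106
t 7.67 tcp [ 0.6357 -0.1488  0.1734] tilt 0.001 xang 99.2 q6 -0.50 F [ 0.8 -0.2 -1.2] open 0.0106
roll total units -0.01 ; then shift units x 1.67 y 0.14 z -0.11
```

View pics/w4.png

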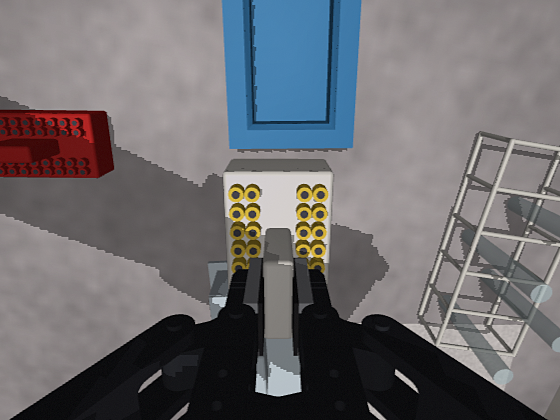

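```bash
python3 - <<'E'
from h import *
d=cam("wrist"); 
crop(d,200,0,180,180,4,"w4c.png")
p=px2w(d,[(223,0),(229,149),(354,149),(360,0)],.032)[:,:2];print(p)
print(px2w(d,[(223,171),(334,171)],.149))
E
```

```text
[[ 0.57928124 -0.02198767]
 [ 0.59500266 -0.12067829]
 [ 0.68836666 -0.1054712 ]
 [ 0.6695781  -0.00729786]]
[[ 0.60600118 -0.10761718  0.149     ]
 [ 0.65408078 -0.09978439  0.149     ]]
```

View pics/w4c.png

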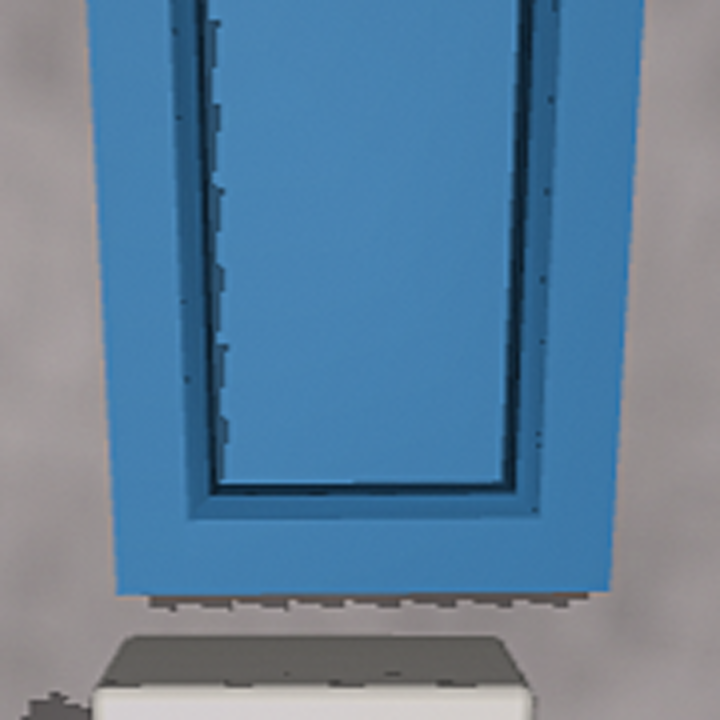

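```bash
python3 - <<'E'
from h import *
d=cam("wrist"); 
f=lambda c:np.array((200,0))+(np.array(c)+.5)/4-.5
n=px2w(d,f([(118,594),(610,591)]),.032)[:,:2]; far=px2w(d,f([(88,2),(645,2)]),.032)[:,:2]
# inner rim mouth
m=px2w(d,f([(188,519),(539,518),(557,2),(169,2)]),.032)[:,:2]
m2=m.copy()
ang=np.arctan2(*(far.mean(0)-n.mean(0))[::-1]); a2=np.arctan2(*((m[3]+m[2])/2-(m[0]+m[1])/2)[::-1])
print(np.degrees([ang,a2]),np.linalg.norm(n[1]-n[0]),np.linalg.norm(m[1]-m[0]))
u=np.array([np.cos(ang),np.sin(ang)])
print(n.mean(0)+.067*u, (m[0]+m[1])/2+.053*u)
E
```

```text
[99.65042645 99.94862433] 0.09303298006034205 0.06529308501853989
[ 0.62979797 -0.04620847] [ 0.62969105 -0.0464181 ]
```

```bash
python3 -m crank '[{"x":0.5,"y":0.05,"z":0,"roll":-0.05},{"x":0.6,"y":0.05,"z":0,"roll":0},{"x":0.5,"y":0.04,"z":0,"roll":0},{"x":0.07,"y":0,"z":0,"roll":0},{"x":0,"y":0,"z":0,"roll":0},{"x":0,"y":0,"z":0,"roll":0},{"x":0,"y":0,"z":0,"roll":0}]'; python3 - <<'E'
from h import *
plan(.6285,-.0475,.105,99.6)
E
```

```text
t: 8.7
tool_pos: [0.6282, -0.0488, 0.1739]
tool_rot: [2.028, 2.399, -0.0]
contact_force: [-0.2, 0.3, -1.3]
opening: 0.0111
t 8.70 tcp [ 0.6282 -0.0488  0.1739] tilt 0.000 xang 99.6 q6 -0.36 F [-0.2  0.3 -1.3] open 0.0111
roll total units -0.00 ; then shift units x 0.02 y 0.01 z 1.15
```

```bash
python3 -m crank '[{"x":0.02,"y":0.01,"z":0.5,"roll":0},{"x":0,"y":0,"z":0.5,"roll":0},{"x":0,"y":0,"z":0.35,"roll":0},{"x":0,"y":0,"z":0,"roll":0},{"x":0,"y":0,"z":0,"roll":0}]'; python3 - <<'E'
from h import *
plan(.6285,-.0475,.061,99.6)
d=cam("wrist"); cv2.imwrite("pics/w5.png",d["img"][:,:,::-1])
d=cam("top"); crop(d,250,150,70,80,8,"t5.png")
E
```

```text
t: 9.32
tool_pos: [0.6294, -0.0469, 0.0941]
tool_rot: [2.026, 2.399, 0.001]
contact_force: [0.2, -1.0, -0.7]
opening: 0.0109
t 9.32 tcp [ 0.6294 -0.0469  0.0941] tilt 0.002 xang 99.6 q6 -0.36 F [ 0.2 -1.  -0.7] open 0.0109
roll total units 0.01 ; then shift units x -0.01 y -0.02 z 0.55
```

View pics/w5.png

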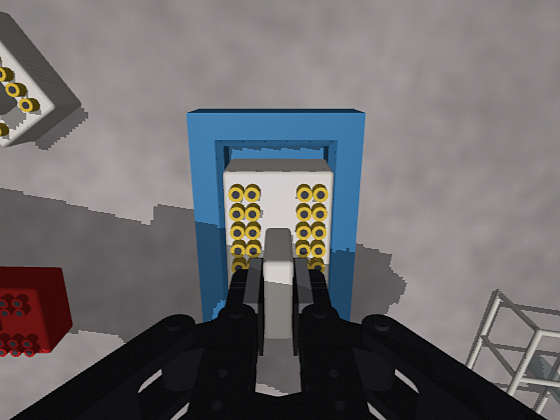

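```bash
python3 -m crank '[{"x":0,"y":0,"z":0.2,"roll":0},{"x":0,"y":0,"z":0.2,"roll":0},{"x":0,"y":0,"z":0.15,"roll":0},{"x":0,"y":0,"z":0,"roll":0},{"x":0,"y":0,"z":0,"roll":0}]'; python3 - <<'E'
from h import *
plan(.6285,-.0475,.061,99.6)
E
```

```text
t: 10.05
tool_pos: [0.6286, -0.0466, 0.0599]
tool_rot: [-2.027, -2.4, -0.0]
contact_force: [-0.5, -0.3, 1.4]
opening: 0.0109
t 10.05 tcp [ 0.6286 -0.0466  0.0599] tilt 0.000 xang 99.6 q6 -0.36 F [-0.5 -0.3  1.4] open 0.0109
roll total units 0.01 ; then shift units x -0.01 y -0.00 z -0.02
```

Floor contact with no sideways force; release and rise straight up.

```bash
python3 -m crank '[{"x":0,"y":0,"z":0,"roll":0},{"x":0,"y":0,"z":0,"roll":0},{"x":0,"y":0,"z":0,"roll":0},{"x":0,"y":0,"z":0,"roll":0},{"x":0,"y":0,"z":0,"roll":0},{"x":0,"y":0,"z":0,"roll":0}]' 0; python3 -m crank '[{"x":0,"y":0,"z":-0.4,"roll":0},{"x":0,"y":0,"z":-0.7,"roll":0},{"x":0,"y":0,"z":-0.7,"roll":0},{"x":0,"y":0,"z":-0.7,"roll":0},{"x":0,"y":0,"z":0,"roll":0},{"x":0,"y":0,"z":0,"roll":0},{"x":0,"y":0,"z":0,"roll":0}]'; python3 - <<'E'
from h import *
plan(.641,-.292,.21,101.5)
d=cam("wrist"); cv2.imwrite("pics/w6.png",d["img"][:,:,::-1])
E
```

```text
t: 10.8
tool_pos: [0.6286, -0.0466, 0.0599]
tool_rot: [2.027, 2.4, 0.0]
contact_force: [-0.3, 0.1, 1.3]
opening: 0.085
t: 11.68
tool_pos: [0.6275, -0.0464, 0.2077]
tool_rot: [-2.025, -2.398, 0.003]
contact_force: [-0.5, -0.1, -0.2]
opening: 0.0854
t 11.68 tcp [ 0.6275 -0.0464  0.2077] tilt 0.004 xang 99.6 q6 -0.36 F [-0.5 -0.1 -0.2] open 0.0854
roll total units -0.27 ; then shift units x -4.06 y -0.60 z -0.04
```

View pics/w6.png

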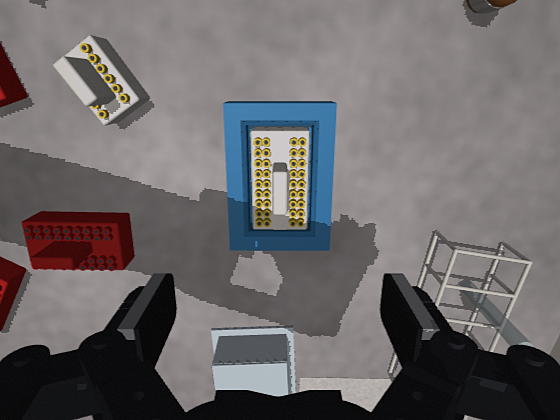

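```bash
python3 -m crank '[{"x":0,"y":0,"z":0,"roll":-0.27},{"x":-0.7,"y":-0.1,"z":0,"roll":0},{"x":-0.7,"y":-0.1,"z":0,"roll":0},{"x":-0.7,"y":-0.1,"z":0,"roll":0},{"x":-0.7,"y":-0.1,"z":0,"roll":0},{"x":-0.7,"y":-0.1,"z":0,"roll":0},{"x":-0.5,"y":-0.1,"z":0,"roll":0},{"x":0,"y":0,"z":0,"roll":0},{"x":0,"y":0,"z":0,"roll":0},{"x":0,"y":0,"z":0,"roll":0}]'; python3 - <<'E'
from h import *
plan(.641,-.292,.21,101.5)
d=cam("wrist"); crop(d,190,70,180,230,3,"w7c.png"); cv2.imwrite("pics/w7.png",d["img"][:,:,::-1])
E
```

```text
t: 12.98
tool_pos: [0.6413, -0.2878, 0.2098]
tool_rot: [-1.985, -2.434, -0.0]
contact_force: [0.2, 0.1, 0.7]
opening: 0.0856
t 12.97 tcp [ 0.6413 -0.2878  0.2098] tilt 0.000 xang 101.6 q6 -0.73 F [0.2 0.1 0.7] open 0.0856
roll total units 0.01 ; then shift units x -0.07 y -0.02 z -0.00
```

View pics/w7.png

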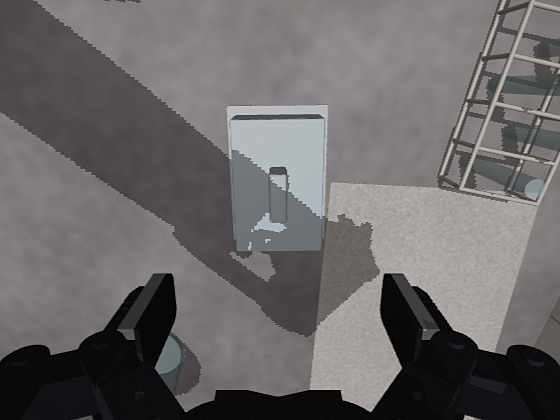

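View pics/w7c.png

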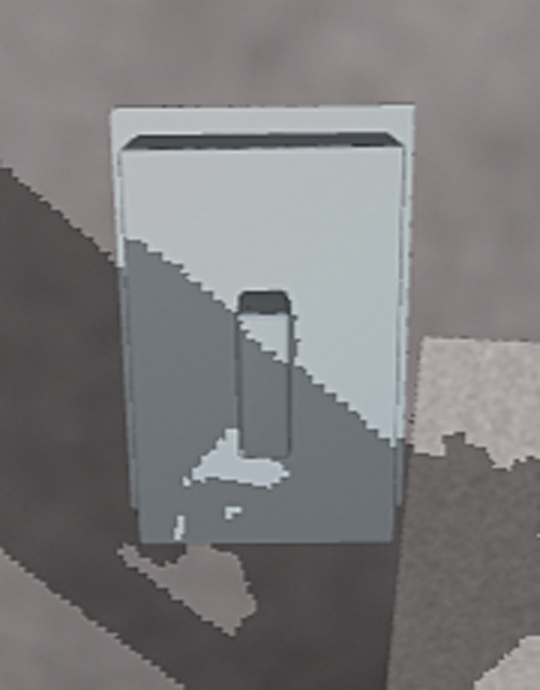

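```bash
python3 - <<'E'
from h import *
d=cam("wrist")
meas(d,[(120,151),(404,147),(392,541),(140,543)],(190,70),3,.049)
meas(d,[(238,313),(292,313),(291,457),(240,456)],(190,70),3,.077)
plan(.641,-.290,.065,101.6)
E
```

```text
[ 0.643  -0.2902] [0.0747, 0.1144, 0.0749, 0.114] [  12.4  -77.8 -167.9  102.1]
[ 0.6432 -0.2897] [0.0135, 0.0386, 0.0133, 0.0383] [  11.6  -78.3 -169.6  101.9]
t 13.07 tcp [ 0.6413 -0.2879  0.21  ] tilt 0.000 xang 101.6 q6 -0.73 F [-0.  -0.3  0.2] open 0.0854
roll total units -0.00 ; then shift units x -0.03 y -0.01 z 2.42
```

```bash
python3 -m crank '[{"x":-0.03,"y":0.01,"z":0.4,"roll":-0.05},{"x":0,"y":0,"z":0.6,"roll":0},{"x":0,"y":0,"z":0.6,"roll":0},{"x":0,"y":0,"z":0.5,"roll":0},{"x":0,"y":0,"z":0.32,"roll":0},{"x":0,"y":0,"z":0,"roll":0},{"x":0,"y":0,"z":0,"roll":0},{"x":0,"y":0,"z":0,"roll":0}]'; python3 -m crank '[{"x":0,"y":0,"z":0,"roll":0},{"x":0,"y":0,"z":0,"roll":0},{"x":0,"y":0,"z":0,"roll":0},{"x":0,"y":0,"z":0,"roll":0},{"x":0,"y":0,"z":0,"roll":0},{"x":0,"y":0,"z":0,"roll":0},{"x":0,"y":0,"z":0,"roll":0},{"x":0,"y":0,"z":0,"roll":0}]' 1 50;  python3 -m crank '[{"x":0,"y":0,"z":-0.3,"roll":0},{"x":0,"y":0,"z":-0.6,"roll":0},{"x":0,"y":0,"z":-0.7,"roll":0},{"x":0,"y":0,"z":-0.6,"roll":0},{"x":0,"y":0,"z":0,"roll":0},{"x":0,"y":0,"z":0,"roll":0},{"x":0,"y":0,"z":0,"roll":0}]'; python3 - <<'E'
from h import *
plan(.6285,-.0475,.20,99.6)
d=cam("wrist"); cv2.imwrite("pics/w8.png",d["img"][:,:,::-1])
E
```

```text
t: 14.08
tool_pos: [0.6432, -0.2913, 0.0668]
tool_rot: [1.978, 2.436, 0.001]
contact_force: [0.1, 0.4, 0.1]
opening: 0.0854
t: 15.08
tool_pos: [0.6421, -0.2907, 0.0648]
tool_rot: [1.98, 2.439, -0.0]
contact_force: [0.2, 0.3, 1.4]
opening: 0.013
t: 15.95
tool_pos: [0.641, -0.29, 0.194]
tool_rot: [-1.978, -2.436, 0.001]
contact_force: [-0.0, -0.8, -1.6]
opening: 0.0125
t 15.95 tcp [ 0.641 -0.29   0.194] tilt 0.004 xang 101.8 q6 -0.74 F [-0.  -0.8 -1.6] open 0.0125
roll total units 0.33 ; then shift units x 4.02 y 0.47 z -0.09
```

View pics/w8.png

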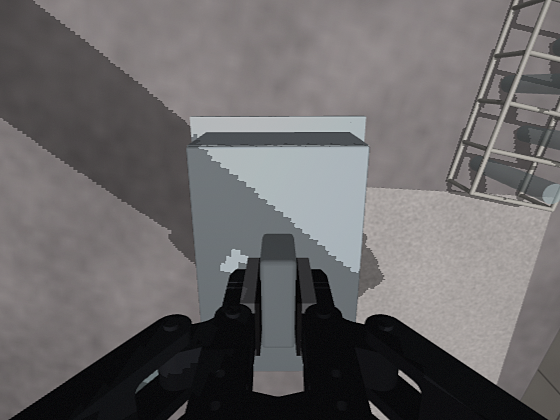

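```bash
python3 - <<'E'
from h import *
d=cam("wrist")
p=px2w(d,[(189,146.5),(369,145.5)],.178)[:,:2];o=ctrl.get_obs();a=np.radians(101.8);u=np.array([np.cos(a),np.sin(a)])
print(p,np.linalg.norm(p[1]-p[0]),p.mean(0)-.058*u-o["tool_pos"][:2])
E
python3 -m crank '[{"x":0.3,"y":0.04,"z":0,"roll":0.33},{"x":0.7,"y":0.08,"z":0,"roll":0},{"x":0.7,"y":0.08,"z":0,"roll":0},{"x":0.7,"y":0.08,"z":0,"roll":0},{"x":0.7,"y":0.08,"z":0,"roll":0},{"x":0.6,"y":0.08,"z":0,"roll":0},{"x":0.3,"y":0.04,"z":0,"roll":0},{"x":0,"y":0,"z":0,"roll":0},{"x":0,"y":0,"z":0,"roll":0},{"x":0,"y":0,"z":0,"roll":0}]'; python3 - <<'E'
from h import *
plan(.6285,-.0475,.12,99.6)
d=cam("wrist"); cv2.imwrite("pics/w9.png",d["img"][:,:,::-1])
E
```

```text
[[ 0.5951715  -0.2408084 ]
 [ 0.66654526 -0.22537072]] 0.07302421026784224 [0.00145865 0.00026622]
t: 17.3
tool_pos: [0.6299, -0.0505, 0.1966]
tool_rot: [2.03, 2.397, -0.0]
contact_force: [-0.1, -0.2, -1.4]
opening: 0.0128
t 17.30 tcp [ 0.6299 -0.0505  0.1966] tilt 0.000 xang 99.5 q6 -0.36 F [-0.1 -0.2 -1.4] open 0.0128
roll total units -0.02 ; then shift units x 0.05 y -0.01 z 1.28
```

View pics/w9.png

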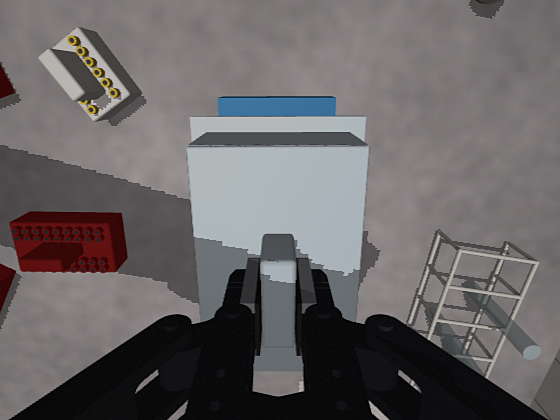

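```bash
python3 -m crank '[{"x":0.04,"y":-0.01,"z":0,"roll":0},{"x":0,"y":0,"z":0.4,"roll":0},{"x":0,"y":0,"z":0.5,"roll":0},{"x":0,"y":0,"z":0.4,"roll":0},{"x":0,"y":0,"z":0.2,"roll":0},{"x":0,"y":0,"z":0,"roll":0},{"x":0,"y":0,"z":0,"roll":0}]'; python3 - <<'E'
from h import *
plan(.6285,-.0475,.097,99.6)
d=cam("wrist"); cv2.imwrite("pics/w10.png",d["img"][:,:,::-1])
E
```

```text
t: 18.23
tool_pos: [0.6298, -0.0471, 0.1082]
tool_rot: [2.027, 2.398, 0.002]
contact_force: [-0.0, 0.7, -0.1]
opening: 0.0129
t 18.23 tcp [ 0.6298 -0.0471  0.1082] tilt 0.002 xang 99.6 q6 -0.36 F [-0.   0.7 -0.1] open 0.0129
roll total units -0.00 ; then shift units x -0.00 y -0.02 z 0.19
```

View pics/w10.png

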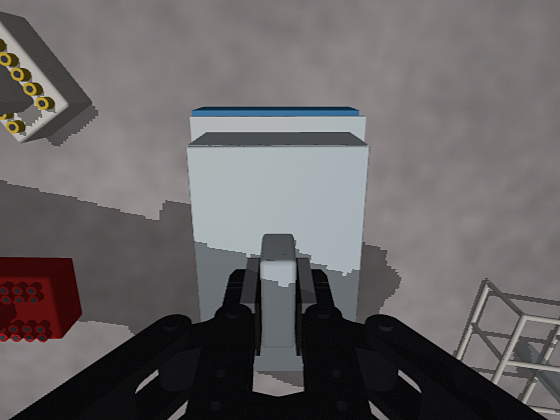

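```bash
python3 -m crank '[{"x":0,"y":-0.01,"z":0.1,"roll":0},{"x":0,"y":0,"z":0.06,"roll":0},{"x":0,"y":0,"z":0,"roll":0},{"x":0,"y":0,"z":0,"roll":0},{"x":0,"y":0,"z":0,"roll":0}]'; python3 - <<'E'
from h import *
plan(.6285,-.0475,.097,99.6)
E
```

```text
t: 18.9
tool_pos: [0.6282, -0.047, 0.097]
tool_rot: [-2.028, -2.399, 0.0]
contact_force: [-0.5, -0.3, -0.9]
opening: 0.013
t 18.90 tcp [ 0.6282 -0.047   0.097 ] tilt 0.000 xang 99.6 q6 -0.36 F [-0.5 -0.3 -0.9] open 0.0130
roll total units -0.00 ; then shift units x -0.01 y 0.00 z -0.00
```

```bash
python3 -m crank '[{"x":0,"y":0,"z":0.02,"roll":0},{"x":0,"y":0,"z":0,"roll":0},{"x":0,"y":0,"z":0,"roll":0}]'; python3 -m crank '[{"x":0,"y":0,"z":0,"roll":0},{"x":0,"y":0,"z":0,"roll":0},{"x":0,"y":0,"z":0,"roll":0},{"x":0,"y":0,"z":0,"roll":0},{"x":0,"y":0,"z":0,"roll":0},{"x":0,"y":0,"z":0,"roll":0}]' 0; python3 -m crank '[{"x":0,"y":0,"z":-0.4,"roll":0},{"x":0,"y":0,"z":-0.7,"roll":0},{"x":0,"y":0,"z":-0.7,"roll":0},{"x":0,"y":0,"z":0,"roll":0},{"x":0,"y":0,"z":0,"roll":0},{"x":0,"y":0,"z":0,"roll":0}]'; python3 - <<'E'
from h import *
plan(.468,.008,.21,131.5)
d=cam("wrist"); cv2.imwrite("pics/w11.png",d["img"][:,:,::-1])
E
```

```text
t: 19.27
tool_pos: [0.6285, -0.0471, 0.0968]
tool_rot: [2.028, 2.399, 0.0]
contact_force: [-3.2, -0.2, 5.7]
opening: 0.0131
t: 20.02
tool_pos: [0.6283, -0.047, 0.0959]
tool_rot: [2.028, 2.399, 0.0]
contact_force: [0.5, -0.0, -0.7]
opening: 0.0854
t: 20.78
tool_pos: [0.6272, -0.0469, 0.2017]
tool_rot: [-2.026, -2.397, 0.003]
contact_force: [0.5, -1.2, -0.2]
opening: 0.0855
t 20.77 tcp [ 0.6272 -0.0469  0.2017] tilt 0.003 xang 99.6 q6 -0.36 F [ 0.5 -1.2 -0.2] open 0.0855
roll total units -4.64 ; then shift units x 2.44 y -1.38 z -0.13
```

View pics/w11.png

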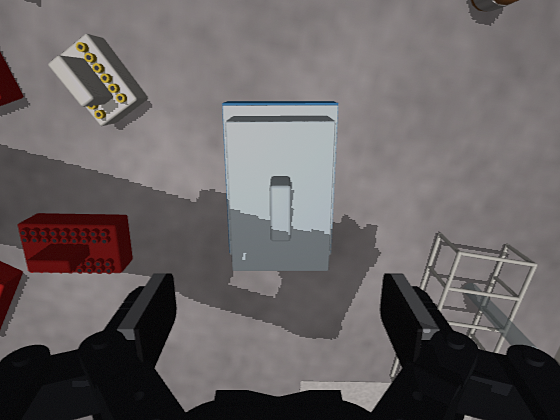

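```bash
python3 - <<'E'
from h import *
d=cam("wrist")
meas(d,[(226,122),(335,121),(329,270),(232,270)],(0,0),1,.081)
E
python3 -m crank '[{"x":0,"y":0,"z":0,"roll":-1},{"x":0,"y":0,"z":0,"roll":-1},{"x":0,"y":0,"z":0,"roll":-1},{"x":0,"y":0,"z":0,"roll":-1},{"x":0,"y":0,"z":0,"roll":-0.64},{"x":0.6,"y":-0.35,"z":0,"roll":0},{"x":0.7,"y":-0.4,"z":0,"roll":0},{"x":0.7,"y":-0.4,"z":0,"roll":0},{"x":0.4,"y":-0.23,"z":0,"roll":0},{"x":0,"y":0,"z":0,"roll":0}]'; python3 -m crank '[{"x":0,"y":0,"z":0,"roll":0},{"x":0,"y":0,"z":0,"roll":0}]'; python3 - <<'E'
from h import *
plan(.468,.008,.21,131.5)
d=cam("wrist"); cv2.imwrite("pics/w12.png",d["img"][:,:,::-1]); crop(d,230,100,110,140,4,"w12c.png")
E
```

```text
[ 0.6301 -0.0464] [0.0743, 0.1142, 0.0759, 0.1137] [  10.1  -79.9 -170.3   99.3]
t: 22.12
tool_pos: [0.4695, 0.0065, 0.2031]
tool_rot: [-1.289, -2.864, 0.0]
contact_force: [0.8, -0.9, -0.0]
opening: 0.0854
t: 22.38
tool_pos: [0.4716, 0.0056, 0.2039]
tool_rot: [-1.291, -2.864, 0.0]
contact_force: [-0.3, 0.9, -0.0]
opening: 0.0854
t 22.38 tcp [0.4716 0.0056 0.2039] tilt 0.000 xang 131.5 q6 -0.87 F [-0.3  0.9 -0. ] open 0.0854
roll total units -0.01 ; then shift units x 0.07 y -0.02 z -0.10
```

View pics/w12.png

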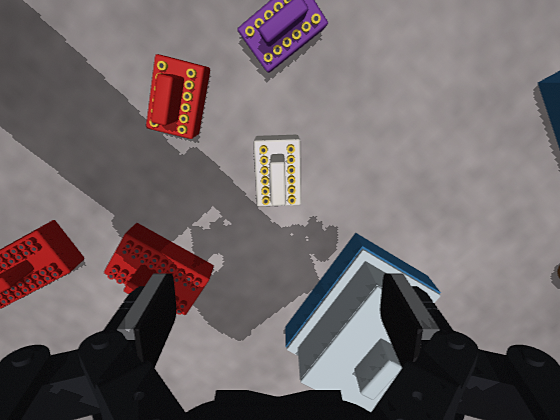

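View pics/w12c.png

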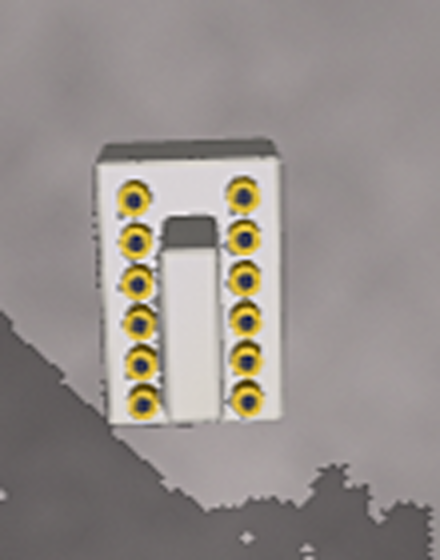

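```bash
python3 - <<'E'
from h import *
d=cam("wrist")
meas(d,[(97,160),(280,158),(282,421),(109,424)],(230,100),4,.03)
meas(d,[(164,248),(217,248),(219,418),(168,419)],(230,100),4,.064)
plan(.4675,.0085,.054,131.5)
E
```

```text
[0.4677 0.0114] [0.0384, 0.0583, 0.0386, 0.0586] [  42.1  -47.  -137.5  132.9]
[0.4675 0.0117] [0.0101, 0.0341, 0.0101, 0.0343] [  41.5  -47.6 -137.3  132.4]
t 22.48 tcp [0.4714 0.0057 0.2038] tilt 0.000 xang 131.5 q6 -0.87 F [-0.4 -0.1 -0.4] open 0.0855
roll total units -0.01 ; then shift units x 0.08 y -0.02 z 2.50
```

```bash
python3 -m crank '[{"x":0.11,"y":0,"z":0.3,"roll":-0.12},{"x":0,"y":0,"z":0.6,"roll":0},{"x":0,"y":0,"z":0.6,"roll":0},{"x":0,"y":0,"z":0.6,"roll":0},{"x":0,"y":0,"z":0.4,"roll":0},{"x":0,"y":0,"z":0,"roll":0},{"x":0,"y":0,"z":0,"roll":0},{"x":0,"y":0,"z":0,"roll":0}]'; python3 -m crank '[{"x":0,"y":0,"z":0,"roll":0},{"x":0,"y":0,"z":0,"roll":0},{"x":0,"y":0,"z":0,"roll":0},{"x":0,"y":0,"z":0,"roll":0},{"x":0,"y":0,"z":0,"roll":0},{"x":0,"y":0,"z":0,"roll":0},{"x":0,"y":0,"z":0,"roll":0},{"x":0,"y":0,"z":0,"roll":0}]' 1 50;  python3 -m crank '[{"x":0,"y":0,"z":-0.3,"roll":0},{"x":0,"y":0,"z":-0.7,"roll":0},{"x":0,"y":0,"z":-0.7,"roll":0},{"x":0,"y":0,"z":-0.6,"roll":0},{"x":0,"y":0,"z":0,"roll":0},{"x":0,"y":0,"z":0,"roll":0},{"x":0,"y":0,"z":0,"roll":0}]'; python3 - <<'E'
from h import *
plan(.644,.2525,.20,72.2)
d=cam("wrist"); cv2.imwrite("pics/w13.png",d["img"][:,:,::-1])
E
```

```text
t: 23.48
tool_pos: [0.4675, 0.0108, 0.0553]
tool_rot: [1.269, 2.871, 0.001]
contact_force: [0.3, 0.1, 0.4]
opening: 0.0855
t: 24.48
tool_pos: [0.4667, 0.0109, 0.0541]
tool_rot: [1.27, 2.873, 0.0]
contact_force: [1.1, 0.1, 1.2]
opening: 0.0105
t: 25.35
tool_pos: [0.4652, 0.0111, 0.1895]
tool_rot: [-1.269, -2.87, 0.002]
contact_force: [0.2, -0.1, -1.9]
opening: 0.0113
t 25.35 tcp [0.4652 0.0111 0.1895] tilt 0.004 xang 132.3 q6 -0.87 F [ 0.2 -0.1 -1.9] open 0.0113
roll total units 8.74 ; then shift units x 4.74 y 1.61 z -0.16
```

View pics/w13.png

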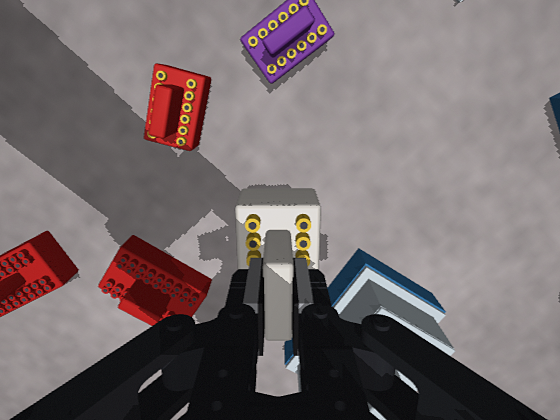

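```bash
python3 -m crank '[{"x":0,"y":0,"z":0,"roll":1},{"x":0,"y":0,"z":0,"roll":1},{"x":0,"y":0,"z":0,"roll":1},{"x":0,"y":0,"z":0,"roll":1},{"x":0,"y":0,"z":0,"roll":1},{"x":0,"y":0,"z":0,"roll":1},{"x":0,"y":0,"z":0,"roll":1},{"x":0,"y":0,"z":0,"roll":1},{"x":0,"y":0,"z":0,"roll":0.74},{"x":0,"y":0,"z":0,"roll":0}]'; python3 -m crank '[{"x":0.5,"y":0.2,"z":0,"roll":0},{"x":0.6,"y":0.3,"z":0,"roll":0},{"x":0.6,"y":0.35,"z":0,"roll":0},{"x":0.6,"y":0.35,"z":0,"roll":0},{"x":0.5,"y":0.3,"z":0,"roll":0},{"x":0.2,"y":0.1,"z":0,"roll":0},{"x":0,"y":0,"z":0,"roll":0},{"x":0,"y":0,"z":0,"roll":0},{"x":0,"y":0,"z":0,"roll":0}]';  python3 - <<'E'
from h import *
plan(.644,.2525,.18,72.2)
d=cam("wrist"); cv2.imwrite("pics/w14.png",d["img"][:,:,::-1]); crop(d,200,0,170,200,4,"w14c.png")
E
```

```text
t: 26.65
tool_pos: [0.4659, 0.011, 0.1907]
tool_rot: [-2.536, -1.852, 0.002]
contact_force: [-0.5, -1.3, -1.1]
opening: 0.0109
t: 27.78
tool_pos: [0.6123, 0.1522, 0.192]
tool_rot: [2.539, 1.85, -0.0]
contact_force: [0.0, 1.3, -1.3]
opening: 0.0107
t 27.77 tcp [0.6123 0.1522 0.192 ] tilt 0.000 xang 72.2 q6 0.44 F [ 0.   1.3 -1.3] open 0.0107
roll total units -0.00 ; then shift units x 1.75 y -0.01 z 0.20
```

View pics/w14.png

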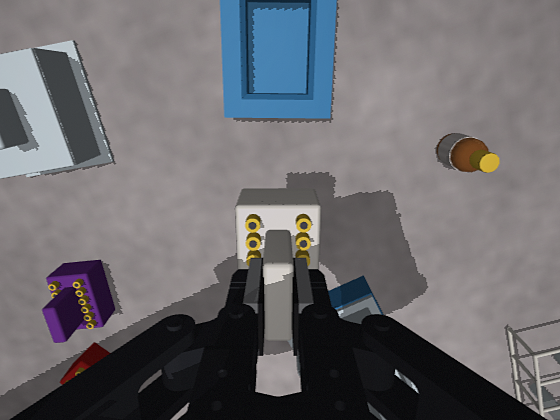

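View pics/w14c.png

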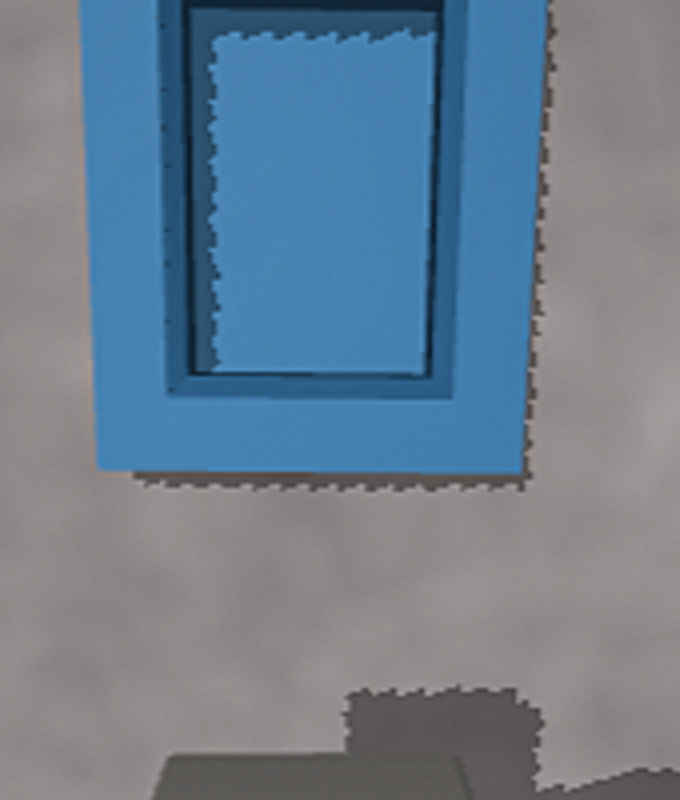

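```bash
python3 - <<'E'
from h import *
d=cam("wrist"); 
f=lambda c:np.array((200,0))+(np.array(c)+.5)/4-.5
n=px2w(d,f([(99,469),(523,472)]),.032)[:,:2]; far=px2w(d,f([(80,2),(548,2)]),.032)[:,:2]
m=px2w(d,f([(168,396),(452,397)]),.032)[:,:2]
ang=np.arctan2(*(far.mean(0)-n.mean(0))[::-1]);e=n[1]-n[0]
print(np.degrees([ang,np.arctan2(e[1],e[0])+np.pi/2]),np.linalg.norm(e),np.linalg.norm(m[1]-m[0]))
u=np.array([np.cos(ang),np.sin(ang)])
print(n.mean(0)+.052*u, m.mean(0)+.038*u)
p=px2w(d,[(236.5,205.5),(320.5,205.5)],.168)[:,:2];t=np.radians(72.2);u=np.array([np.cos(t),np.sin(t)])
print(np.linalg.norm(p[1]-p[0]),p.mean(0)-.03*u-ctrl.get_obs()["tool_pos"][:2])
E
```

```text
[71.79878705 71.79172724] 0.08330274955927439 0.05491207374216715
[0.64675088 0.25543677] [0.64646279 0.25550125]
0.03791857963649847 [ 0.00132776 -0.00034824]
```

```bash
python3 -m crank '[{"x":0.5,"y":-0.01,"z":0,"roll":0.04},{"x":0.6,"y":0,"z":0,"roll":0},{"x":0.5,"y":0,"z":0,"roll":0},{"x":0.2,"y":0,"z":0,"roll":0},{"x":0,"y":0,"z":0,"roll":0},{"x":0,"y":0,"z":0,"roll":0},{"x":0,"y":0,"z":0,"roll":0}]'; python3 -m crank '[{"x":0,"y":0,"z":0.5,"roll":0},{"x":0,"y":0,"z":0.6,"roll":0},{"x":0,"y":0,"z":0.5,"roll":0},{"x":0,"y":0,"z":0,"roll":0},{"x":0,"y":0,"z":0,"roll":0}]'; python3 - <<'E'
from h import *
plan(.645,.2548,.060,71.9)
d=cam("wrist"); cv2.imwrite("pics/w15.png",d["img"][:,:,::-1])
E
```

```text
t: 28.75
tool_pos: [0.6456, 0.2549, 0.192]
tool_rot: [2.543, 1.844, -0.0]
contact_force: [0.4, -0.7, -0.8]
opening: 0.0108
t: 29.38
tool_pos: [0.6465, 0.2558, 0.0975]
tool_rot: [2.542, 1.844, 0.003]
contact_force: [-0.0, 0.8, -1.9]
opening: 0.0108
t 29.38 tcp [0.6465 0.2558 0.0975] tilt 0.002 xang 71.9 q6 0.59 F [-0.   0.8 -1.9] open 0.0108
roll total units 0.00 ; then shift units x -0.02 y -0.02 z 0.62
```

View pics/w15.png

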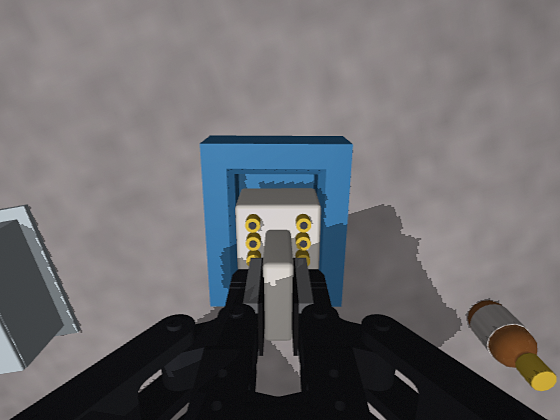

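```bash
python3 -m crank '[{"x":-0.01,"y":-0.01,"z":0.2,"roll":0},{"x":0,"y":0,"z":0.2,"roll":0},{"x":0,"y":0,"z":0.2,"roll":0},{"x":0,"y":0,"z":0.02,"roll":0},{"x":0,"y":0,"z":0,"roll":0},{"x":0,"y":0,"z":0,"roll":0}]'; python3 - <<'E'
from h import *
plan(.645,.2548,.060,71.9)
E
```

```text
t: 30.18
tool_pos: [0.6451, 0.2556, 0.0596]
tool_rot: [2.542, 1.845, -0.0]
contact_force: [-1.9, -0.9, 6.3]
opening: 0.0106
t 30.18 tcp [0.6451 0.2556 0.0596] tilt 0.000 xang 71.9 q6 0.59 F [-1.9 -0.9  6.3] open 0.0106
roll total units 0.01 ; then shift units x -0.01 y 0.00 z -0.01
```

On the floor (6 N upward at the expected height). Release, rise, and look; the small lid is next.

```bash
python3 -m crank '[{"x":0,"y":0,"z":0,"roll":0},{"x":0,"y":0,"z":0,"roll":0},{"x":0,"y":0,"z":0,"roll":0},{"x":0,"y":0,"z":0,"roll":0},{"x":0,"y":0,"z":0,"roll":0},{"x":0,"y":0,"z":0,"roll":0}]' 0; python3 -m crank '[{"x":0,"y":0,"z":-0.4,"roll":0},{"x":0,"y":0,"z":-0.7,"roll":0},{"x":0,"y":0,"z":-0.7,"roll":0},{"x":0,"y":0,"z":-0.7,"roll":0},{"x":0,"y":0,"z":0,"roll":0},{"x":0,"y":0,"z":0,"roll":0},{"x":0,"y":0,"z":0,"roll":0}]'; python3 - <<'E'
from h import *
plan(.4406,.268,.21,83.2)
d=cam("wrist"); cv2.imwrite("pics/w16.png",d["img"][:,:,::-1])
E
```

```text
t: 30.92
tool_pos: [0.6449, 0.2555, 0.0587]
tool_rot: [-2.543, -1.845, 0.0]
contact_force: [-0.0, 0.1, -0.1]
opening: 0.0853
t: 31.8
tool_pos: [0.644, 0.2553, 0.2069]
tool_rot: [-2.542, -1.845, 0.004]
contact_force: [0.1, 0.2, -1.3]
opening: 0.0854
t 31.80 tcp [0.644  0.2553 0.2069] tilt 0.003 xang 71.9 q6 0.59 F [ 0.1  0.2 -1.3] open 0.0854
roll total units -1.64 ; then shift units x -0.19 y -3.39 z -0.04
```

View pics/w16.png

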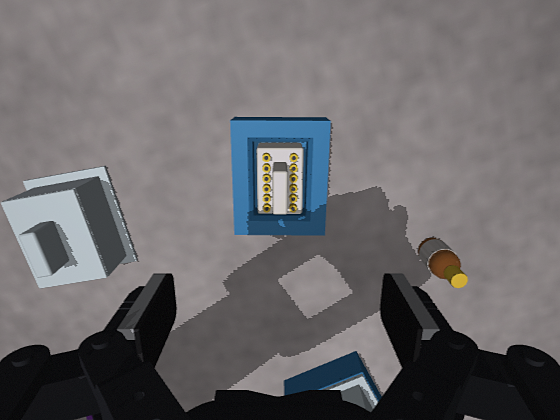

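```bash
python3 -m crank '[{"x":0,"y":0,"z":0,"roll":-0.82},{"x":0,"y":0,"z":0,"roll":-0.82},{"x":-0.03,"y":-0.5,"z":0,"roll":0},{"x":-0.04,"y":-0.7,"z":0,"roll":0},{"x":-0.04,"y":-0.7,"z":0,"roll":0},{"x":-0.04,"y":-0.7,"z":0,"roll":0},{"x":-0.04,"y":-0.6,"z":0,"roll":0},{"x":0,"y":-0.2,"z":0,"roll":0},{"x":0,"y":0,"z":0,"roll":0},{"x":0,"y":0,"z":0,"roll":0}]'; python3 -m crank '[{"x":0,"y":0,"z":0,"roll":0}]'; python3 - <<'E'
from h import *
plan(.4406,.268,.21,83.2)
d=cam("wrist"); cv2.imwrite("pics/w17.png",d["img"][:,:,::-1]); crop(d,200,70,160,200,4,"w17c.png")
E
```

```text
t: 33.1
tool_pos: [0.4419, 0.2682, 0.2087]
tool_rot: [2.349, 2.085, 0.0]
contact_force: [0.3, 0.4, -0.1]
opening: 0.0853
t: 33.22
tool_pos: [0.4419, 0.2681, 0.2087]
tool_rot: [2.35, 2.085, -0.0]
contact_force: [-0.2, 0.3, -0.3]
opening: 0.0856
t 33.23 tcp [0.4419 0.2681 0.2087] tilt 0.000 xang 83.2 q6 0.52 F [-0.2  0.3 -0.3] open 0.0856
roll total units -0.00 ; then shift units x -0.00 y -0.02 z -0.02
```

View pics/w17.png

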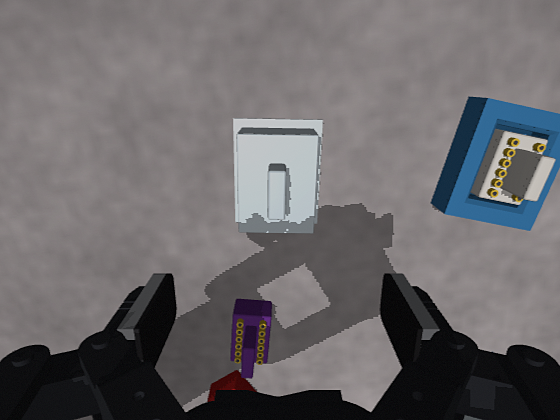

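View pics/w17c.png

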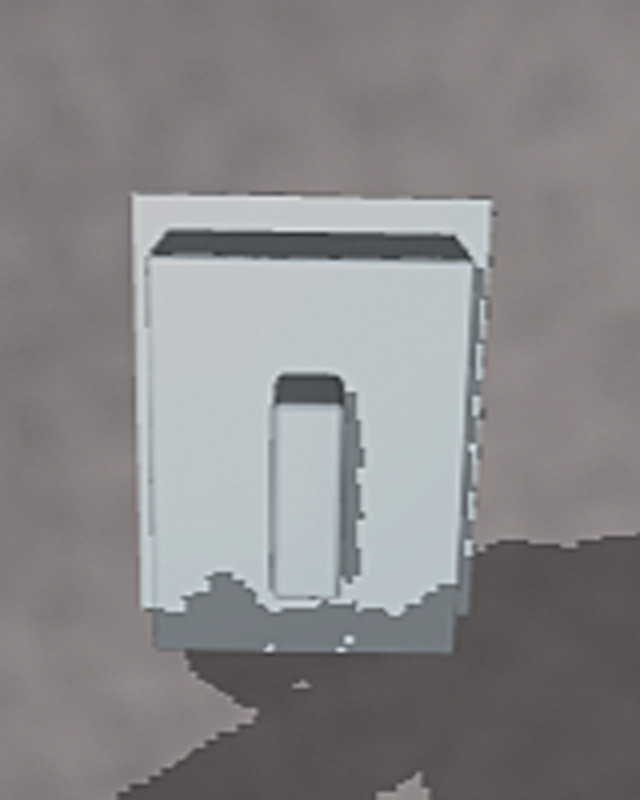

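```bash
python3 - <<'E'
from h import *
d=cam("wrist")
meas(d,[(150,258),(472,262),(454,652),(153,649)],(200,70),4,.049)
meas(d,[(272,404),(343,404),(339,597),(272,596)],(200,70),4,.077)
plan(.4395,.268,.065,83.2)
E
```

```text
[0.4418 0.2689] [0.0641, 0.0844, 0.0656, 0.0845] [ -7.5 -97.4 172.6  81.5]
[0.4419 0.2693] [0.0132, 0.0384, 0.013, 0.0382] [ -6.8 -97.6 172.3  82.7]
t 33.33 tcp [0.4415 0.2682 0.2086] tilt 0.000 xang 83.2 q6 0.52 F [-0.8 -0.6  1.2] open 0.0856
roll total units -0.00 ; then shift units x -0.01 y -0.03 z 2.39
```

```bash
python3 -m crank '[{"x":0.01,"y":0,"z":0.4,"roll":0.08},{"x":0,"y":0,"z":0.6,"roll":0},{"x":0,"y":0,"z":0.6,"roll":0},{"x":0,"y":0,"z":0.5,"roll":0},{"x":0,"y":0,"z":0.29,"roll":0},{"x":0,"y":0,"z":0,"roll":0},{"x":0,"y":0,"z":0,"roll":0},{"x":0,"y":0,"z":0,"roll":0}]'; python3 -m crank '[{"x":0,"y":0,"z":0,"roll":0},{"x":0,"y":0,"z":0,"roll":0},{"x":0,"y":0,"z":0,"roll":0},{"x":0,"y":0,"z":0,"roll":0},{"x":0,"y":0,"z":0,"roll":0},{"x":0,"y":0,"z":0,"roll":0},{"x":0,"y":0,"z":0,"roll":0},{"x":0,"y":0,"z":0,"roll":0}]' 1 50;  python3 -m crank '[{"x":0,"y":0,"z":-0.3,"roll":0},{"x":0,"y":0,"z":-0.6,"roll":0},{"x":0,"y":0,"z":-0.7,"roll":0},{"x":0,"y":0,"z":-0.6,"roll":0},{"x":0,"y":0,"z":0,"roll":0},{"x":0,"y":0,"z":0,"roll":0},{"x":0,"y":0,"z":0,"roll":0}]'; python3 - <<'E'
from h import *
plan(.645,.2552,.20,71.9)
d=cam("wrist"); cv2.imwrite("pics/w18.png",d["img"][:,:,::-1])
E
```

```text
t: 34.33
tool_pos: [0.4422, 0.2694, 0.067]
tool_rot: [2.358, 2.074, 0.004]
contact_force: [0.2, 0.2, -0.1]
opening: 0.0855
t: 35.33
tool_pos: [0.4411, 0.2689, 0.0654]
tool_rot: [2.359, 2.075, 0.0]
contact_force: [-0.7, 1.0, 2.1]
opening: 0.0131
t: 36.2
tool_pos: [0.44, 0.2684, 0.1954]
tool_rot: [-2.358, -2.074, 0.005]
contact_force: [-0.7, 0.5, -0.8]
opening: 0.013
t 36.20 tcp [0.44   0.2684 0.1954] tilt 0.003 xang 82.7 q6 0.53 F [-0.7  0.5 -0.8] open 0.0130
roll total units 1.57 ; then shift units x 0.85 y 3.32 z -0.09
```

View pics/w18.png

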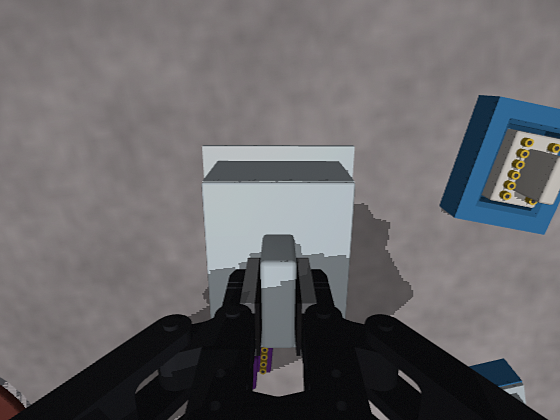

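```bash
python3 -m crank '[{"x":0,"y":0,"z":0,"roll":0.8},{"x":0,"y":0,"z":0,"roll":0.77},{"x":0.1,"y":0.4,"z":0,"roll":0},{"x":0.2,"y":0.7,"z":0,"roll":0},{"x":0.2,"y":0.7,"z":0,"roll":0},{"x":0.2,"y":0.7,"z":0,"roll":0},{"x":0.1,"y":0.6,"z":0,"roll":0},{"x":0.05,"y":0.22,"z":0,"roll":0},{"x":0,"y":0,"z":0,"roll":0},{"x":0,"y":0,"z":0,"roll":0}]'; python3 -m crank '[{"x":0,"y":0,"z":0,"roll":0},{"x":0,"y":0,"z":0,"roll":0}]'; python3 - <<'E'
from h import *
plan(.645,.2552,.107,71.9)
E
```

```text
t: 37.5
tool_pos: [0.645, 0.2557, 0.1969]
tool_rot: [-2.542, -1.844, 0.002]
contact_force: [-0.6, 0.5, -1.4]
opening: 0.0131
t: 37.75
tool_pos: [0.6456, 0.2557, 0.1977]
tool_rot: [2.543, 1.844, 0.0]
contact_force: [0.1, 0.3, -0.9]
opening: 0.0133
t 37.75 tcp [0.6456 0.2557 0.1977] tilt 0.000 xang 71.9 q6 0.59 F [ 0.1  0.3 -0.9] open 0.0133
roll total units 0.00 ; then shift units x -0.01 y -0.01 z 1.51
```

```bash
python3 -m crank '[{"x":-0.01,"y":-0.01,"z":0.4,"roll":0},{"x":0,"y":0,"z":0.5,"roll":0},{"x":0,"y":0,"z":0.4,"roll":0},{"x":0,"y":0,"z":0.22,"roll":0},{"x":0,"y":0,"z":0,"roll":0},{"x":0,"y":0,"z":0,"roll":0},{"x":0,"y":0,"z":0,"roll":0}]'; python3 - <<'E'
from h import *
plan(.645,.2552,.097,71.9)
d=cam("wrist"); cv2.imwrite("pics/w19.png",d["img"][:,:,::-1])
E
```

```text
t: 38.62
tool_pos: [0.6464, 0.2553, 0.1078]
tool_rot: [2.543, 1.843, 0.004]
contact_force: [-0.3, -0.6, -1.3]
opening: 0.0128
t 38.62 tcp [0.6464 0.2553 0.1078] tilt 0.003 xang 71.9 q6 0.59 F [-0.3 -0.6 -1.3] open 0.0128
roll total units -0.00 ; then shift units x -0.01 y -0.02 z 0.18
```

View pics/w19.png

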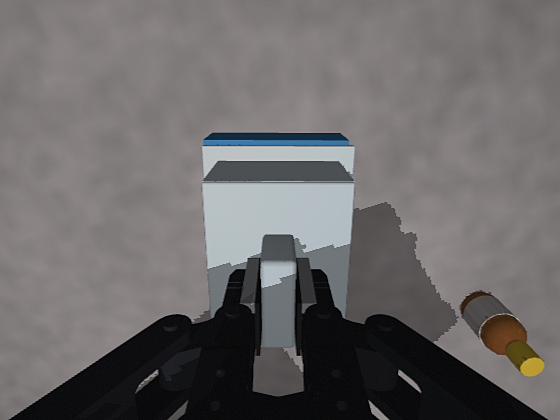

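Flange front edge (203–354) and box far edge (204–350 at row 140) line up. Lower, release, rise clear.

```bash
python3 -m crank '[{"x":0,"y":0,"z":0.1,"roll":0},{"x":0,"y":0,"z":0.07,"roll":0},{"x":0,"y":0,"z":0,"roll":0},{"x":0,"y":0,"z":0,"roll":0},{"x":0,"y":0,"z":0,"roll":0}]'; python3 - <<'E'
from h import *
plan(.645,.2552,.097,71.9)
E
```

```text
t: 39.3
tool_pos: [0.6459, 0.2552, 0.0974]
tool_rot: [2.543, 1.844, 0.001]
contact_force: [-3.2, -0.6, 5.1]
opening: 0.0131
t 39.30 tcp [0.6459 0.2552 0.0974] tilt 0.001 xang 71.9 q6 0.59 F [-3.2 -0.6  5.1] open 0.0131
roll total units -0.00 ; then shift units x -0.00 y -0.01 z 0.01
```

```bash
python3 -m crank '[{"x":0,"y":0,"z":0,"roll":0},{"x":0,"y":0,"z":0,"roll":0},{"x":0,"y":0,"z":0,"roll":0},{"x":0,"y":0,"z":0,"roll":0},{"x":0,"y":0,"z":0,"roll":0},{"x":0,"y":0,"z":0,"roll":0}]' 0; python3 -m crank '[{"x":0,"y":0,"z":-0.4,"roll":0},{"x":0,"y":0,"z":-0.7,"roll":0},{"x":0,"y":0,"z":-0.7,"roll":0},{"x":0,"y":0,"z":0,"roll":0},{"x":0,"y":0,"z":0,"roll":0},{"x":0,"y":0,"z":0,"roll":0}]'; python3 - <<'E'
from h import *
plan(.645,.2552,.2,71.9)
d=cam("wrist"); cv2.imwrite("pics/w20.png",d["img"][:,:,::-1])
d=cam("scene"); crop(d,140,140,320,140,2,"s20.png")
E
```

```text
t: 40.05
tool_pos: [0.6455, 0.255, 0.0959]
tool_rot: [2.544, 1.844, -0.0]
contact_force: [-0.3, 0.1, 0.2]
opening: 0.0854
t: 40.8
tool_pos: [0.6446, 0.2548, 0.2021]
tool_rot: [-2.543, -1.843, 0.004]
contact_force: [0.0, 0.4, -0.7]
opening: 0.0854
t 40.80 tcp [0.6446 0.2548 0.2021] tilt 0.003 xang 71.9 q6 0.59 F [ 0.   0.4 -0.7] open 0.0854
roll total units -0.00 ; then shift units x 0.01 y 0.00 z 0.04
```

View pics/w20.png

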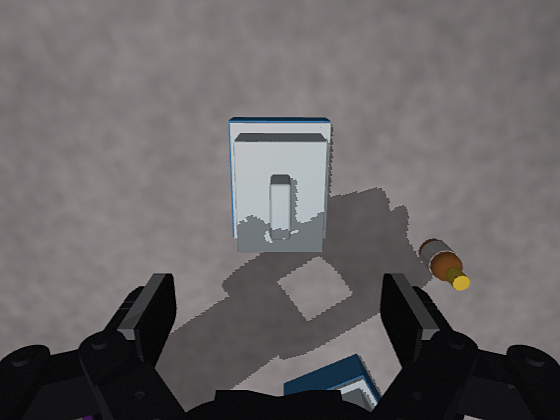

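View pics/s20.png

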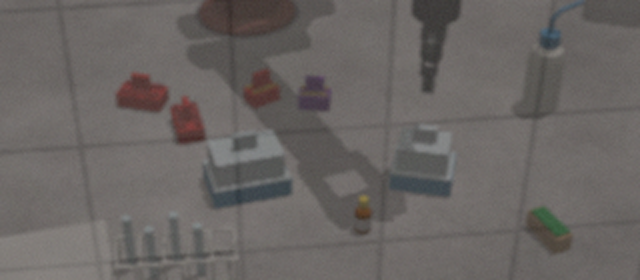

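Both boxes are closed, with the lids square and the arm clear. The bottles are standing where they were. One last numeric check of the small lid, then I hand in.

```bash
python3 - <<'E'
from h import *
d=cam("wrist")
meas(d,[(235,141),(327,141),(323,252),(237,252)],(0,0),1,.081)
ctrl.finish_job()
E
```

```text
[0.6477 0.2552] [0.0638, 0.0853, 0.0663, 0.0853] [ -18.1 -107.7  161.9   70.7]
the job is handed in; nothing more can be done
```

I made up both tip boxes in the order asked and handed the job in at about 41 s. In each case the rack went in first and then its lid, starting with the large box. The hand-in gave no verdict, so these are my own last checks.

| Box | Rack | Lid centre off box centre | Lid angle off box |
|---|---|---|---|
| Large | Home: arm height as expected for the well floor, only about 1–2 N, no side force | Under 1 mm | Under 1° |
| Small | Home: about 6 N upward at the expected height | About 1 mm | Under 1° |

- **Release:** the gripper is open and raised clear, and the contact force read about zero. The last overview picture shows both lids seated level.
- **Bystanders:** the wash bottle and the dropper bottle stand where they were. The arm never went near the beaker, though it was outside the last overview crop. The coloured look-alikes were left alone.
- **Disagreement:** the top and wrist cameras differed by about 2–4 mm on where the boxes stood. I aimed between the two readings, nearer the wrist camera's, and nothing caught or jammed.

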